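Snap the sprung keeper bar over a soil core tube

TASK

Lock the steel core tube into its cradle with the short keeper bar, the one with orange ears: pinch its two ears together, lower it across the tube between the two cheeks with the ears up, and let go so that both of its steel pins spring out into the recesses in the cheeks. Leave the long blue-eared bar, the tin and the pestle where they are.

Things in the scene. Friction and masses are not known exactly. Their poses are not given: they have to be found in the camera images.
- keeper: Sprung keeper bar, loose, ears up. Origin: centre of its underside; y along the bar, z up. Dark barrel 24 mm thick, 76 mm long (y), axis at z = 20 mm, on a black foot 46 x 50 mm. Two orange ears, 26 mm wide (x), 6 mm thick (y), z = 28 to 84 mm, outer faces at y = +-34 mm free (68 mm over both), +-15 mm fully pinched (30 mm over both). A steel pin at each end. About 260 g; varies.
- ear_a (a joint): How far the ear and pin on the bar's +y side (one piece) are pushed in: 0 m free, 0.019 m at the hard stop. Spring 4 N when free, rising evenly to 10 N at the stop; a grip of 15 to 25 N holds both ears at their stops. The pin, on the bar's axis, is 14 mm wide (x), 10 mm high; its tip is at y = 64 mm free, 45 mm fully pinched.
- ear_b (a joint): The same for the ear and pin on the bar's -y side.
- cradle: Fixed cradle, 130 mm (x) by 160 mm (y). Origin: centre of its underside, on the bench; z up. A steel core tube with red end caps, 60 mm thick, 208 mm long, lies in it along x, its top at z = 75 mm. Two upright cheeks, silver with yellow outer plates, 70 mm wide (x), stand at the +y and -y sides, tops at z = 128 mm, inner faces at y = +-52 mm, each with a recess.
- recess_p (a point): Centre of the mouth of the blind recess in the inner face of the cradle's +y cheek, at x 0, y 52, z 100 mm of the cradle: 36 mm wide (x), 30 mm high, 10 mm deep, yellow at the bottom. With both pins at mid-recess the bar lies along the cradle's y, either way round, its origin at z = 80 mm of the cradle, foot 5 mm above the tube, each ear pushed in about 2 mm.
- recess_n (a point): The same in the -y cheek, at x 0, y -52, z 100 mm of the cradle.
- long_bar: Bystander: a similar but longer bar with blue ears, 170 mm over its pins, rigid, 84 mm tall, too long for this cradle. Origin: centre of its underside; y along the bar. Loose.
- tin: Bystander: a closed aluminium moisture tin, 68 mm in diameter, 48 mm tall. Origin: centre of its underside. Loose.
- pestle: Bystander: a wooden pestle lying along its x, about 185 mm long, 42 mm thick. Origin: underside near its middle. Loose.
Mind the look-alikes: they are no part of the job. What is shaped like the keeper but purple is not meant. There is more than one size of the cradle; the one meant has the size given above.

How it is judged:
By the outcome, as a careful person would: the job done as asked, in the order asked, and still so for the second after the job is handed in, with the robot touching nothing.
It also fails if it takes over 38 s, if anything falls off the work surface, if the arm or the gripper's body presses on something with over 40 N, if the wrist force passes 120 N, or if a joint passes its speed limit or range.

ROBOT

A 6-joint arm with a two-finger parallel gripper is mounted at the origin on the work surface. World frame = base frame: x ahead of the robot, y to its left, z up, the work surface at z = 0. Lengths are in m, angles in rad, forces in N, time in s.
With the tool pointing down it reaches from about 0.375 to 0.975 m from the base axis. Payload 3.8 kg.
Tool frame: the origin (TCP) lies between the finger pads; the fingertips stand 25 mm ahead of it and the grasp point (between the pads) lies 6 mm ahead of it (robot.tcp_to_tips is the distance from the TCP to the fingertips, in m); z points along the fingers, y is the line along which they close (so a half turn about z gives the same grasp; the last joint's range is limited). The gripper opens to 85 mm and grips with 20 to 120 N. Pads are 22 mm wide; open, the fingers measure 114 mm over their backs; the gripper's body (76 mm by 85 mm) begins 54 mm behind the grasp point. The pads swing forward as they close: fully open they stand 13 mm farther back than shut.
Start: joints at [1.163, 0.264, 1.604, -0, 1.274, -0.037], TCP at [0.245, 0.629, 0.235] pointing down, gripper open.
Joint ranges: [-2.63, 2.63], [-0.94, 2.18], [0.31, 2.57], [-1.31, 4.45], [0, 2.66], [-2.55, 2.55]. Speed limits (rad/s): [2.57, 2.57, 3.14, 3.14, 3.14, 3.14].

INTERFACE

Orientations are given as a unit quaternion [x, y, z, w].
In Python, from workcell import robot gives the robot as it stands.
- The arm moves only by the tool arm_command, never from a script. Its argument "increments" is one flat list of numbers, 7 for each row, row after row: the gripper's target within -1 to 1 (shut at 1, half-way at 0, fully open at -1), then the shift along the tool's x, y, z in mm, then the turn, a rotation vector about the tool's x, y, z in degrees. In form: [fingers, tx, ty, tz, ax, ay, az, fingers, tx, ty, tz, ax, ay, az, ...]. A call has 1 to 20 rows; each row is the pose to reach, as a shift and turn from the pose commanded when the call began, along the tool's axes at that moment; what a row does not reach only later rows make up. A row lasts 1/10 s, in which the tool goes at most 50 mm and 8.59 degrees, less where a joint would pass 70% of its speed; a pose out of reach is approached as far as the arm can. A call with a gripper value outside its range is refused whole. The fingers move at their own pace and stop on an object; "grip_force" is the grip in N (left out, the last holds). Time passes only in rows, so rows that repeat a pose let the fingers close. It gives the time, the measured TCP pose, the force, the opening and the grip force at its end, in the units of the state.
- robot.state(): the state, without advancing time (a new reading comes with each control period).
- robot.capture(name): name is "side" or "top" or "wrist"; returns (picture, depth): 420x560x3 uint8, blue, green, red; 420x560 float32, m along the optical axis (not along the pixel's ray), 0 where there is no reading.
- robot.get_calibration(name): a dict with "camera_matrix" (3x3 intrinsics, pixels), "extrinsics" (4x4, takes a point from world to camera coordinates); the wrist camera has in their place "tool_from_camera" (4x4, takes a point from camera to tool coordinates, whose origin is the TCP and whose axes are the flange's). Camera axes: x right, y up, looking along -z (the intrinsics and any distortion apply to the point x, -y, -z); pixel columns grow to the right and rows downward; lengths in m; the calibration is good to about 2 mm. A picture is of the moment at which its call begins: read the wrist's pose just before it. get_calibration takes no time and is no camera call.
- robot.finish_job(): hands the job in; it is judged then, once.
The state is a dict: "clock": time; "joint_positions": joint angles; "joint_velocities": joint speeds; "tau": joint torques, N m; "tcp_pos": TCP position; "eef_rot": TCP orientation; "contact_force": force on the tool from outside, world axes, zero at the start; "ft_torque": the same for the moment, N m; "gripper_width": finger opening in m; "grip_force": force on a finger pad.
Only numpy, scipy, OpenCV 4.12 (cv2) and the standard library are available. Lean on these libraries where they do the work, as an engineer would, in place of code of your own. Each camera call takes 0.05 s, during which the arm holds its last target. There are 200 camera calls.

## Working session

There is one attempt and no reset: what is moved stays moved. The work goes in short steps, Python scripts to look and compute and a tool call to move; the robot and the scene stay as the last step left them, time stands still between calls to the robot, and variables do not carry over. Pictures are saved under pics/ and viewed, at most 10 in all, crops included, and the job is handed in when it is done.

Besides the shell and the picture viewer there is one more tool, called by a JSON object that holds its "fn" and its "kwargs". arm_command: Moves the arm, as the interface text tells. Its arguments: {"type":"object","properties":{"increments":{"type":"array"},"grip_force":{"type":"number"}},"required":["increments"]}

```bash
mkdir -p pics
cat > h.py <<'E'
import numpy as np,cv2
from scipy.spatial.transform import Rotation as R
from workcell import robot
def cap(n):
    s=robot.state(); im,d=robot.capture(n); c=robot.get_calibration(n); K=np.array(c["camera_matrix"])
    if n=="wrist":
        T=np.eye(4);T[:3,:3]=R.from_quat(s["eef_rot"]).as_matrix();T[:3,3]=s["tcp_pos"]
        M=T@np.array(c["tool_from_camera"])
    else: M=np.linalg.inv(np.array(c["extrinsics"]))
    return im,d,K,M,c
def world(d,K,M):
    v,u=np.mgrid[:d.shape[0],:d.shape[1]]
    P=np.stack([(u-K[0,2])/K[0,0]*d,-(v-K[1,2])/K[1,1]*d,-d],-1)
    return P@M[:3,:3].T+M[:3,3]
E
python3 - <<'E'
from h import *
for n in("top","side"):
    im,d,K,M,c=cap(n); cv2.imwrite(f"pics/{n}0.png",im); np.savez(f"{n}0.npz",im=im,d=d,K=K,M=M); print(n,c.keys(),[ (k,v) for k,v in c.items() if 'dist' in k],K.round(1).tolist(),M.round(3).tolist())
print(robot.state())
E
```

```text
top dict_keys(['camera_matrix', 'extrinsics']) [] [[449.3, 0.0, 275.9], [0.0, 449.3, 214.6], [0.0, 0.0, 1.0]] [[-0.004, 0.993, -0.122, 0.411], [-1.0, -0.007, -0.03, 0.053], [-0.031, 0.122, 0.992, 1.196], [0.0, 0.0, 0.0, 1.0]]
side dict_keys(['camera_matrix', 'extrinsics']) [] [[474.3, 0.0, 275.0], [0.0, 474.3, 218.3], [0.0, 0.0, 1.0]] [[0.96, 0.194, -0.202, 0.328], [-0.28, 0.642, -0.713, -0.69], [-0.009, 0.741, 0.671, 0.836], [0.0, 0.0, 0.0, 1.0]]
{'clock': 0.1, 'joint_positions': array([ 1.16310032e+00,  2.64673262e-01,  1.60527922e+00,  1.75422049e-05,
        1.27370027e+00, -3.68811763e-02]), 'joint_velocities': array([ 1.96618643e-04, -1.39836097e-03, -3.06799163e-03,  1.91830152e-03,
       -1.40353910e-03,  1.63248445e-05]), 'tau': array([-3.35545906e-05, -5.16706502e+01, -3.68591952e+01, -1.18485145e-04,
        6.30967668e-03, -9.93173501e-06]), 'tcp_pos': array([0.24432052, 0.62850946, 0.23346702]), 'eef_rot': array([ 1.84349415e-01,  9.82860230e-01, -1.00285556e-03, -2.35264804e-04]), 'contact_force': array([-0.55444213, -0.36637315, -0.54248632]), 'ft_torque': array([-0.00491839,  0.00409154, -0.01050058]), 'grip_force': 0.0, 'gripper_width': 0.08541870975789474}
```

View pics/top0.png

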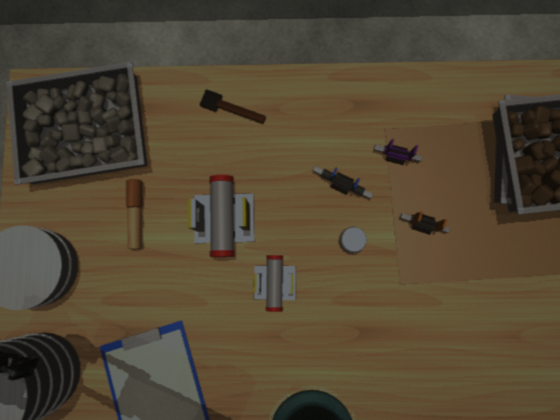

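View pics/side0.png

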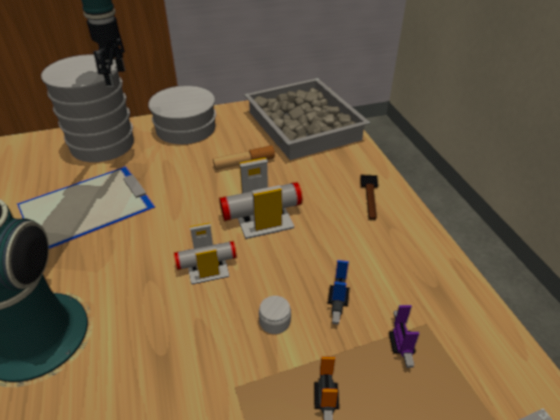

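The top view shows the big cradle at (222,217); its tube is about 82 px long, which matches 208 mm. The orange keeper is at (430,224), and the small cradle at (275,283) is the decoy. The side view shows the same, with the keeper at (327,388) and the cradle at (262,200).

Run:
```python
from h import *
for n in("top","side"):
    z=np.load(f"{n}0.npz"); im=z["im"];d=z["d"];P=world(d,z["K"],z["M"]); hsv=cv2.cvtColor(im,cv2.COLOR_BGR2HSV)
    H,S,V=[hsv[...,i] for i in range(3)]
    vv,uu=np.mgrid[:420,:560]
    def box(x0,x1,y0,y1): return (uu>=x0)&(uu<x1)&(vv>=y0)&(vv<y1)
    kb=box(395,455,205,240) if n=="top" else box(300,350,345,420)
    cb=box(180,265,165,265) if n=="top" else box(205,310,145,245)
    def rep(name,m):
        nl,lab,st,ce=cv2.connectedComponentsWithStats(m.astype(np.uint8))
        for i in range(1,nl):
            if st[i,4]<8: continue
            q=P[(lab==i)&(d>0)]
            if len(q): print(n,name,st[i,4],ce[i].round(1),"med",np.median(q,0).round(4),"lo",np.percentile(q,3,axis=0).round(3),"hi",np.percentile(q,97,axis=0).round(3))
    rep("orange",kb&(H>5)&(H<16)&(S>200)&(P[...,2]>.02))
    rep("keeper z>.06",kb&(P[...,2]>.06))
    rep("pins/bar z.008-.05",kb&(P[...,2]>.01))
    rep("red",cb&((H<6)|(H>174))&(S>180)&(P[...,2]>.02))
    rep("cheektop",cb&(P[...,2]>.115))
    rep("yellow",cb&(H>20)&(H<32)&(S>180)&(P[...,2]>.02))
    rep("tubetop",cb&(P[...,2]>.066)&(P[...,2]<.08))
    if n=="top":
        m=kb&(P[...,2]>.01); q=P[m][:,:2]; c,sz,a=cv2.minAreaRect(q.astype(np.float32)*1000); print("keeper rect",c,sz,a)
        w,v=np.linalg.eigh(np.cov(q.T)); print(np.degrees(np.arctan2(v[1],v[0])))
        q=P[cb&(P[...,2]>.115)][:,:2].astype(np.float32)*1000; print("cheeks rect",cv2.minAreaRect(q))
```

```text
top orange 12 [441.6 223.9] med [ 0.5239 -0.3253  0.0754] lo [ 0.515 -0.328  0.057] hi [ 0.528 -0.323  0.084]
top keeper z>.06 49 [418.2 216.5] med [ 0.5411 -0.2675  0.0807] lo [ 0.529 -0.273  0.061] hi [ 0.552 -0.263  0.087]
top keeper z>.06 58 [442.5 224. ] med [ 0.5219 -0.3268  0.0784] lo [ 0.51  -0.332  0.061] hi [ 0.534 -0.322  0.087]
top pins/bar z.008-.05 533 [425.4 222.2] med [ 0.5299 -0.2983  0.0299] lo [ 0.51  -0.353  0.011] hi [ 0.552 -0.243  0.085]
top red 112 [220.7 177.6] med [0.6459 0.2262 0.0729] lo [0.639 0.203 0.056] hi [0.651 0.255 0.078]
top red 126 [221.3 253.3] med [0.4527 0.2239 0.0716] lo [0.445 0.199 0.057] hi [0.458 0.25  0.079]
top cheektop 239 [241.5 211.6] med [0.5489 0.1679 0.1275] lo [0.516 0.159 0.12 ] hi [0.583 0.176 0.132]
top cheektop 232 [191.5 213. ] med [0.5472 0.2887 0.1274] lo [0.514 0.281 0.12 ] hi [0.581 0.298 0.131]
top yellow 64 [244.7 212.7] med [0.5469 0.1599 0.1261] lo [0.518 0.159 0.097] hi [0.578 0.162 0.13 ]
top yellow 28 [189.  212.5] med [0.5487 0.2949 0.1271] lo [0.518 0.294 0.124] hi [0.579 0.296 0.13 ]
top tubetop 1340 [219.7 215
[... 1747 characters left out ...]
71.1] med [0.5497 0.2887 0.096 ] lo [0.536 0.285 0.089] hi [0.563 0.292 0.104]
side yellow 913 [267.7 208. ] med [0.5498 0.157  0.0781] lo [0.519 0.154 0.024] hi [0.581 0.161 0.127]
side tubetop 116 [254.2 180.5] med [0.548  0.2795 0.0727] lo [0.514 0.275 0.066] hi [0.582 0.284 0.079]
side tubetop 190 [291.4 188.2] med [0.6319 0.2197 0.0721] lo [0.608 0.206 0.067] hi [0.653 0.241 0.076]
side tubetop 341 [236.4 199.5] med [0.485  0.2176 0.0717] lo [0.448 0.202 0.067] hi [0.524 0.238 0.076]
side tubetop 125 [267.9 209.4] med [0.5508 0.1569 0.0735] lo [0.517 0.154 0.067] hi [0.586 0.162 0.079]
side tubetop 24 [208.4 230.3] med [0.3972 0.1264 0.0712] lo [0.39  0.124 0.066] hi [0.404 0.133 0.079]
```

{"fn": "arm_command", "kwargs": {"increments": [-1,-40,-31,0,0,0,0,-1,-79,-61,0,0,0,0,-1,-118,-92,0,0,0,0,-1,-158,-123,0,0,0,0,-1,-197,-154,0,0,0,0,-1,-236,-184,0,0,0,0,-1,-276,-215,0,0,0,0,-1,-315,-246,0,0,0,0,-1,-355,-276,0,0,0,0,-1,-394,-307,0,0,0,-1,-1,-415,-352,0,0,0,-2,-1,-436,-397,0,0,0,-3,-1,-457,-443,0,0,0,-3,-1,-478,-488,0,0,0,-3,-1,-499,-534,0,0,0,-3,-1,-520,-579,0,0,0,-3,-1,-541,-624,0,0,0,-3,-1,-562,-670,0,0,0,-3,-1,-583,-715,0,0,0,-3,-1,-604,-761,0,0,0,-3], "grip_force": 24}}

```text
clock: 2.1
tcp_pos: [0.5312, -0.3, 0.2342]
eef_rot: [0.159, 0.987, 0.0, -0.0]
contact_force: [1.4, 0.7, -0.3]
gripper_width: 0.0851
grip_force: 0.0
```

{"fn": "arm_command", "kwargs": {"increments": [-1,0,0,0,0,0,0,-1,0,0,0,0,0,0]}}

```text
clock: 2.3
tcp_pos: [0.5311, -0.2991, 0.2337]
eef_rot: [0.16, 0.987, 0.001, -0.001]
contact_force: [-0.1, 0.7, 0.2]
gripper_width: 0.0851
grip_force: 0.0
```

```bash
cat > ears.py <<'E'
from h import *
import sys
im,d,K,M,c=cap("wrist"); P=world(d,K,M); s=robot.state()
cv2.imwrite(f"pics/{sys.argv[1]}.png",im); np.savez(f"{sys.argv[1]}.npz",im=im,d=d,K=K,M=M)
hsv=cv2.cvtColor(im,cv2.COLOR_BGR2HSV)
m=(hsv[...,0]>3)&(hsv[...,0]<18)&(hsv[...,1]>190)&(d>0)&(abs(P[...,2]-.084)<.006)
m&=(np.hypot(P[...,0]-.53,P[...,1]+.3)<.08)
nl,lab,st,ce=cv2.connectedComponentsWithStats(m.astype(np.uint8))
T=R.from_quat(s["eef_rot"]); print("tcp",s["tcp_pos"].round(4),"axes",T.as_matrix().round(3).tolist())
e=[]
for i in range(1,nl):
    if st[i,4]<60: continue
    q=P[lab==i]; r=cv2.minAreaRect(q[:,:2].astype(np.float32)*1000); e.append(np.r_[r[0],q[:,2].mean()*1000]); print(st[i,4],ce[i].round(),r,q[:,2].mean())
if len(e)==2:
    a,b=e; print("mid",(a+b)/2,"gap",np.linalg.norm((a-b)[:2]),"ang",np.degrees(np.arctan2(*(a-b)[1::-1]))%180)
    print("in tool mm",T.inv().apply((a+b)/2-1000*s["tcp_pos"]), "axis in tool",T.inv().apply(a-b))
E
python3 ears.py w1
```

```text
tcp [ 0.5312 -0.2979  0.2339] axes [[-0.949, 0.314, -0.001], [0.314, 0.949, 0.001], [0.002, 0.001, -1.0]]
134 [248. 193.] ((520.464599609375, -327.8501892089844), (5.58546257019043, 25.054738998413086), 69.87129974365234) 0.0844504737168857
122 [309. 193.] ((539.405517578125, -269.7853088378906), (5.1855316162109375, 25.37030601501465), 71.0834732055664) 0.08433519091722051
mid [ 529.93505859 -298.81774902   84.39283232] gap 61.07608947868507 ang 71.93353652064549
in tool mm [  0.659072    -1.40266081 149.46747458] axis in tool [ -0.25704739 -61.07541393  -0.17243984]
```

View pics/w1.png

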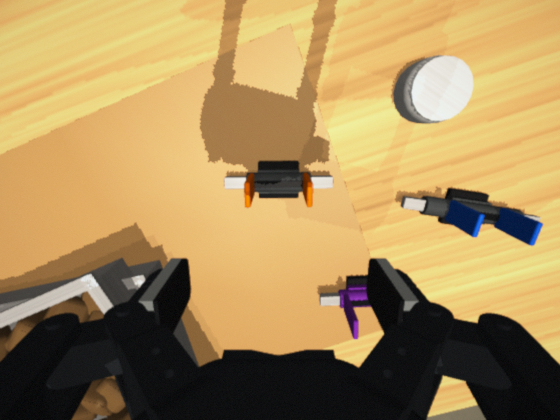

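The wrist view shows the orange ears at (248,193) and (309,193), centred between the fingers and aligned with them. I'll descend and pinch.

{"fn": "arm_command", "kwargs": {"increments": [-1,1,-1,30,0,0,0,-1,1,-1,70,0,0,0,-1,1,-1,105,0,0,0,-1,1,-1,130,0,0,0,-1,1,-1,150,0,0,0,-1,1,-1,160,0,0,0,-1,1,-1,165,0,0,0,-1,1,-1,165,0,0,0,0,1,-1,165,0,0,0,0.3,1,-1,165,0,0,0,1,1,-1,165,0,0,0,1,1,-1,165,0,0,0,1,1,-1,165,0,0,0,1,1,-1,165,0,0,0,1,1,-1,165,0,0,0], "grip_force": 24}}

```text
clock: 3.85
tcp_pos: [0.5329, -0.2999, 0.0737]
eef_rot: [0.159, 0.987, -0.001, 0.003]
contact_force: [-1.2, 2.5, 11.3]
gripper_width: 0.028
grip_force: 24.8
```

{"fn": "arm_command", "kwargs": {"increments": [1,0,0,-4,0,0,0,1,0,0,-4,0,0,0]}}

```text
clock: 4.05
tcp_pos: [0.5308, -0.2991, 0.0746]
eef_rot: [0.159, 0.987, -0.0, 0.001]
contact_force: [0.2, -1.1, -3.4]
gripper_width: 0.0276
grip_force: 24.4
```

Run:
```python
from h import *
im,d,K,M,c=cap("wrist"); cv2.imwrite("pics/w2.png",im); s=robot.state(); print(s["tcp_pos"],s["contact_force"],s["ft_torque"],s["gripper_width"])
```

```text
[ 0.53036208 -0.29883247  0.07388192] [0.23941873 0.68004774 0.72374012] [0.1152956  0.02020194 0.00918017] 0.02721872957811292
```

View pics/w2.png

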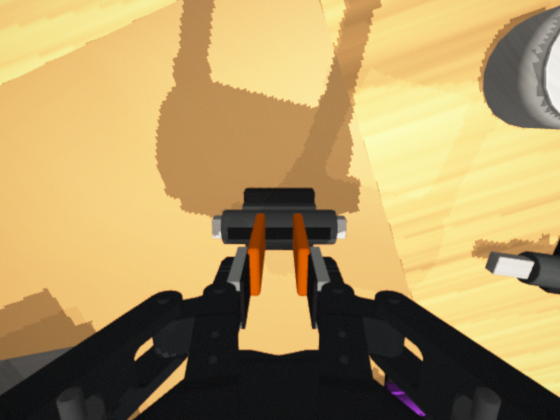

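The ears are pinched onto the pads at (258,265) and (300,265), and the pins stick out evenly by a few mm. Next I lift and carry it over to the cradle.

{"fn": "arm_command", "kwargs": {"increments": [1,0,0,-15,0,0,0,1,0,0,-40,0,0,0,1,0,0,-80,0,0,0,1,0,0,-120,0,0,0,1,0,20,-155,0,0,0,1,10,50,-175,0,0,-2,1,22,90,-186,0,0,-4,1,35,130,-186,0,0,-6,1,48,170,-186,0,0,-8,1,60,210,-186,0,0,-10,1,72,250,-186,0,0,-12,1,84,290,-186,0,0,-14,1,96,330,-186,0,0,-16,1,108,370,-186,0,0,-18,1,120,410,-186,0,0,-19,1,131,450,-186,0,0,-19,1,140,480,-186,0,0,-19,1,146,500,-186,0,0,-19,1,148,506,-186,0,0,-19,1,148,506,-186,0,0,-19]}}

```text
clock: 6.1
tcp_pos: [0.548, 0.2286, 0.2597]
eef_rot: [-0.007, 1.0, -0.0, -0.0]
contact_force: [0.5, 0.6, -2.7]
gripper_width: 0.0277
grip_force: 24.5
```

{"fn": "arm_command", "kwargs": {"increments": [1,0,0,0,0,0,0,1,0,0,0,0,0,0]}}

```text
clock: 6.3
tcp_pos: [0.5484, 0.2269, 0.2597]
eef_rot: [-0.006, 1.0, -0.0, -0.0]
contact_force: [0.5, 0.3, -2.3]
gripper_width: 0.0277
grip_force: 24.5
```

Run:
```python
from h import *
im,d,K,M,c=cap("wrist"); P=world(d,K,M); cv2.imwrite("pics/w3.png",im); np.savez("w3.npz",im=im,d=d,K=K,M=M)
s=robot.state(); T=R.from_quat(s["eef_rot"]);print(s["tcp_pos"],T.as_matrix().round(4).tolist(),s["contact_force"],s["gripper_width"])
im2,d2,K2,M2,_=cap("side"); cv2.imwrite("pics/s3.png",im2[80:260,160:360].repeat(3,0).repeat(3,1)); np.savez("s3.npz",im=im2,d=d2,K=K2,M=M2)
# cheek tops from the wrist view
m=(abs(P[...,2]-.128)<.006)&(d>0)&(np.hypot(P[...,0]-.549,P[...,1]-.228)<.1)
nl,lab,st,ce=cv2.connectedComponentsWithStats(m.astype(np.uint8))
for i in range(1,nl):
    if st[i,4]>100:
        q=P[lab==i]; r=cv2.minAreaRect(q[:,:2].astype(np.float32)*1000); print("cheek",st[i,4],ce[i].round(),r,q[:,2].mean(),np.percentile(q,[2,98],axis=0).round(4).tolist())
hsv=cv2.cvtColor(im,cv2.COLOR_BGR2HSV)
m=((hsv[...,0]<4)|(hsv[...,0]>175))&(hsv[...,1]>170)&(d>0)&(abs(P[...,2]-.07)<.012)
nl,lab,st,ce=cv2.connectedComponentsWithStats(m.astype(np.uint8))
for i in range(1,nl):
    if st[i,4]>100: q=P[lab==i]; print("red",st[i,4],ce[i].round(),q.mean(0).round(4),np.percentile(q,[2,98],axis=0).round(4).tolist())
```

```text
[0.54841196 0.22686076 0.25975944] [[-0.9999, -0.0117, -0.0001], [-0.0117, 0.9999, -0.0004], [0.0001, -0.0004, -1.0]] [ 0.72684112 -0.35824308 -1.92868159] 0.027677970687318008
cheek 1171 [215. 190.] ((548.6547241210938, 168.16098022460938), (69.49372863769531, 18.56513214111328), 1.402618408203125) 0.1289072636540856 [[0.5145, 0.1592, 0.1243], [0.5771, 0.177, 0.1306]]
cheek 1309 [347. 191.] ((546.1283569335938, 290.0509338378906), (70.10303497314453, 18.373558044433594), 1.5225485563278198) 0.12885637004493544 [[0.5114, 0.2806, 0.1233], [0.5776, 0.2989, 0.1304]]
red 836 [280.  94.] [0.4522 0.2267 0.0726] [[0.4452, 0.1996, 0.0601], [0.4595, 0.2538, 0.0784]]
red 328 [279. 265.] [0.6433 0.2283 0.0755] [[0.6361, 0.2106, 0.07], [0.6506, 0.2454, 0.0783]]
```

View pics/w3.png

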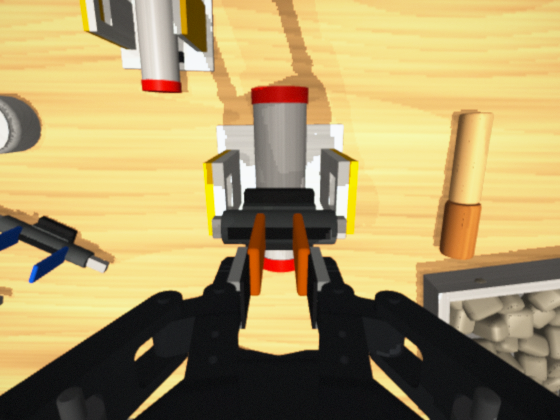

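View pics/s3.png

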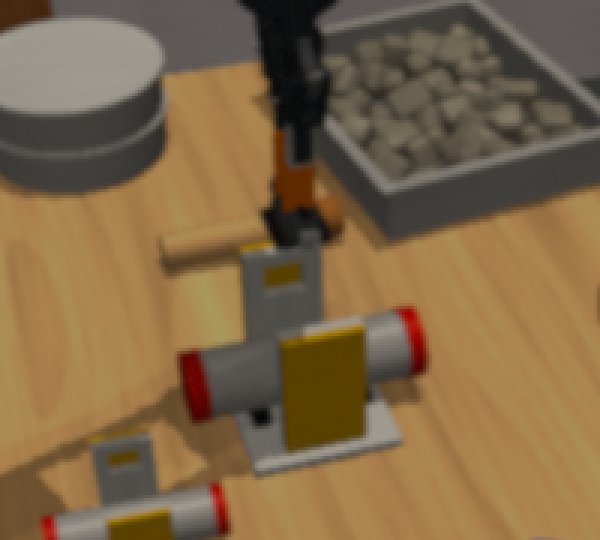

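The cheek tops are at (215,190) and (347,191), with the held bar between them at row 228. The side view shows it hanging level above the cradle. Next I measure the bar in the grip.

Run:
```python
from h import *
z=np.load("w3.npz"); d=z["d"]; P=world(d,z["K"],z["M"]); v,u=np.mgrid[:420,:560]; hsv=cv2.cvtColor(z["im"],cv2.COLOR_BGR2HSV)
m=(v>180)&(v<250)&(u>200)&(u<360)&(P[...,2]>.17)&(P[...,2]<.25)&(d>0)
for r in (195,205,212,220,225,228,232,236):
    k=np.where(m[r])[0]
    if len(k): print(r,k[0],k[-1],(1000*P[r,k[0]]).round(1),(1000*P[r,(k[0]+k[-1])//2]).round(1),(1000*P[r,k[-1]]).round(1))
for a,b in((215,222),(338,345),(224,238),(318,335)):
    q=P[m&(u>=a)&(u<=b)&(v>205)]*1000; print(a,b,np.percentile(q,[3,50,97],axis=0).round(1).tolist())
o=(hsv[...,0]>3)&(hsv[...,0]<18)&(hsv[...,1]>190)&(v>200)&(v<300)&(u>240)&(u<320)&(d>0)
for w in(u<280,u>=280):
    q=P[o&w]*1000; print("ear",np.percentile(q,[2,50,98],axis=0).round(1).tolist())
```

```text
195 244 314 [527.  202.4 195.6] [526.2 226.9 197.7] [526.3 251.4 196.1]
205 243 315 [532.  202.5 203.7] [531.3 227.  205. ] [531.4 251.5 203.3]
212 223 335 [535.2 189.9 209.7] [535.  227.  208.8] [534.  264.  210.6]
220 212 346 [540.5 182.6 210.9] [538.3 227.1 215.6] [539.1 271.4 211.8]
225 212 346 [544.1 182.4 210.8] [541.  227.1 217.7] [542.3 271.5 212.5]
228 212 346 [545.6 182.6 212.4] [541.9 227.1 220.7] [544.8 271.9 211.6]
232 213 345 [548.9 182.9 211.3] [544.8 227.1 220.3] [547.3 271.2 212.5]
236 213 345 [551.5 182.9 211.9] [547.8 227.2 219.6] [550.2 271.5 212.4]
215 222 [[538.5, 184.2, 204.9], [543.9, 186.8, 212.0], [552.1, 190.4, 218.8]]
338 345 [[537.8, 266.2, 205.7], [543.3, 268.7, 212.1], [550.9, 271.2, 213.4]]
224 238 [[534.5, 191.2, 207.6], [541.8, 195.9, 217.2], [554.7, 200.6, 220.5]]
318 335 [[533.6, 252.3, 208.0], [541.1, 257.9, 217.3], [553.7, 263.4, 220.7]]
ear [[532.8, 212.2, 219.3], [539.0, 215.6, 268.6], [557.3, 218.2, 274.1]]
ear [[532.5, 235.7, 219.6], [538.7, 237.8, 268.5], [557.7, 241.1, 272.3]]
```

Bar centre is (545,227) mm, with its underside about 71 mm below the TCP; the cradle centre is (547.5,229). I'll correct by 2.5 and 1.5 mm, then lower.

{"fn": "arm_command", "kwargs": {"increments": [1,-2.5,1.5,0,0,0,-0.5,1,-2.5,1.5,10,0,0,-0.5,1,-2.5,1.5,25,0,0,-0.5,1,-2.5,1.5,35,0,0,-0.5,1,-2.5,1.5,42,0,0,-0.5,1,-2.5,1.5,49,0,0,-0.5,1,-2.5,1.5,56,0,0,-0.5,1,-2.5,1.5,62,0,0,-0.5,1,-2.5,1.5,68,0,0,-0.5,1,-2.5,1.5,74,0,0,-0.5,1,-2.5,1.5,80,0,0,-0.5,1,-2.5,1.5,86,0,0,-0.5,1,-2.5,1.5,92,0,0,-0.5,1,-2.5,1.5,97,0,0,-0.5,1,-2.5,1.5,101,0,0,-0.5,1,-2.5,1.5,104,0,0,-0.5,1,-2.5,1.5,106,0,0,-0.5,1,-2.5,1.5,107,0,0,-0.5,1,-2.5,1.5,107,0,0,-0.5,1,-2.5,1.5,107,0,0,-0.5]}}

```text
clock: 8.4
tcp_pos: [0.551, 0.2297, 0.1529]
eef_rot: [-0.011, 1.0, 0.0, 0.0]
contact_force: [-0.3, -0.1, -3.2]
gripper_width: 0.0277
grip_force: 24.5
```

```bash
cat > chk.py <<'E'
from h import *
import sys
im,d,K,M,c=cap("wrist"); P=world(d,K,M); s=robot.state(); print(s["tcp_pos"].round(4),s["contact_force"].round(1),s["gripper_width"],s["clock"])
im2=cap("side")[0]; a=im[130:310,180:380]; b=im2[100:280,160:360]
cv2.imwrite(f"pics/{sys.argv[1]}.png",cv2.resize(np.hstack([a,b]),None,fx=2,fy=2,interpolation=cv2.INTER_CUBIC)); np.savez(f"{sys.argv[1]}.npz",im=im,d=d,K=K,M=M)
E
python3 chk.py c4
```

```text
[0.551  0.2297 0.1529] [-0.8  1.2 -3.3] 0.027300520241950784 8.45
```

View pics/c4.png

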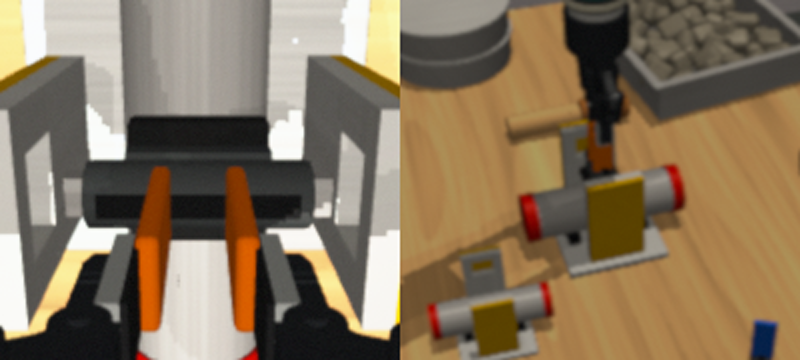

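The bar is between the cheeks, with its pins at (72,198) and (322,200) facing the recess mouths, and there is no contact force. Releasing by opening part way.

{"fn": "arm_command", "kwargs": {"increments": [0,0,0,0,0,0,0,-0.2,0,0,0,0,0,0,-0.4,0,0,0,0,0,0,-0.6,0,0,0,0,0,0,-0.65,0,0,0,0,0,0,-0.65,0,0,0,0,0,0,-0.65,0,0,0,0,0,0,-0.65,0,0,0,0,0,0]}}

```text
clock: 9.3
tcp_pos: [0.551, 0.2297, 0.1529]
eef_rot: [-0.011, 1.0, 0.0, 0.0]
contact_force: [0.2, 0.4, 0.3]
gripper_width: 0.0702
grip_force: 0.0
```

```bash
python3 chk.py c5
```

```text
[0.5509 0.2297 0.1528] [-0.1  0.2  0.4] 0.07059515319520725 9.35
```

View pics/c5.png

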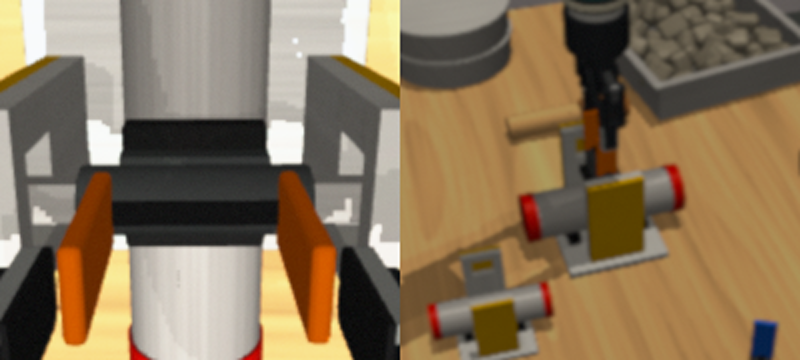

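Both ears have sprung apart to (85,260) and (305,260), and both pins now reach into the recesses at (50,205) and (340,205). The fingers are clear, so I rise straight up.

{"fn": "arm_command", "kwargs": {"increments": [-0.65,0,0,-5,0,0,0,-0.65,0,0,-15,0,0,0,-0.65,0,0,-30,0,0,0,-0.65,0,0,-50,0,0,0,-0.65,0,0,-80,0,0,0,-0.65,0,0,-110,0,0,0,-0.65,0,0,-130,0,0,0,-0.65,0,0,-130,0,0,0,-0.65,0,0,-130,0,0,0]}}

```text
clock: 10.3
tcp_pos: [0.5511, 0.2298, 0.2838]
eef_rot: [-0.011, 1.0, 0.0, 0.001]
contact_force: [-0.8, -0.2, -1.2]
gripper_width: 0.0708
grip_force: 0.0
```

```bash
python3 chk.py c6
python3 - <<'E'
from h import *
z=np.load("c6.npz");d=z["d"];P=world(d,z["K"],z["M"]);h=cv2.cvtColor(z["im"],cv2.COLOR_BGR2HSV)
m=(h[...,0]>3)&(h[...,0]<18)&(h[...,1]>190)&(d>0)&(np.hypot(P[...,0]-.549,P[...,1]-.228)<.06)&(P[...,2]>.1)
for w in(P[...,1]<.228,P[...,1]>=.228):
    q=P[m&w]*1000; print(len(q),np.percentile(q,[2,50,98],axis=0).round(1).tolist())
E
```

```text
[0.5504 0.2295 0.2822] [-0.   0.4  0.5] 0.07034075417774638 10.35
304 [[535.8, 198.5, 125.9], [544.1, 201.8, 168.7], [559.7, 203.8, 171.3]]
310 [[534.5, 255.1, 119.5], [543.6, 256.3, 163.3], [558.4, 260.5, 170.2]]
```

View pics/c6.png

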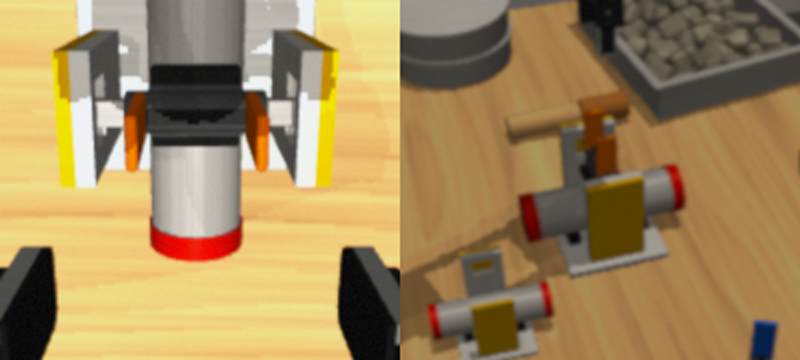

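The ears are apart and the pins reach both cheeks, but the ear tops read slightly high at 170 mm. I'll check height and tilt before handing in.

Run:
```python
from h import *
for n in("wrist","top","side"):
    im,d,K,M,c=cap(n); P=world(d,K,M)*1000
    h=cv2.cvtColor(im,cv2.COLOR_BGR2HSV); o=(h[...,0]>3)&(h[...,0]<18)&(h[...,1]>190)&(d>0)
    near=(abs(P[...,0]-549)<40)&(abs(P[...,1]-228)<44)&(d>0)
    q=P[near&(P[...,2]>100)&(P[...,2]<125)&(abs(P[...,1]-228)<20)]
    if len(q): print(n,"barrel",len(q),np.percentile(q,[3,50,97],axis=0).round(1).tolist())
    q=P[near&(P[...,2]>79)&(P[...,2]<100)&(abs(P[...,1]-228)<24)]
    if len(q): print(n,"foot",len(q),np.percentile(q,[3,50,97],axis=0).round(1).tolist())
    for s in(-1,1):
        w=near&o&((P[...,1]-228)*s>0)&(P[...,2]>100)
        q=P[w]
        if len(q)>8:
            zt=np.percentile(q[:,2],97); t=q[q[:,2]>zt-4]; print(n,"ear",s,len(q),"ztop",zt.round(1),"top mean",t.mean(0).round(1),"x",np.percentile(t[:,0],[3,97]).round(1))
            if n=="side":
                for zz in(120,130,140,150,160): t=q[abs(q[:,2]-zz)<5]; print(zz,len(t),t.mean(0).round(1) if len(t) else"")
    if n=="wrist":
        for s in(-1,1):
            q=P[(abs(P[...,0]-549)<25)&(abs(s*(P[...,1]-228)-46)<5)&(d>0)&(P[...,2]>85)&(P[...,2]<120)]
            if len(q): print("pin",s,len(q),np.percentile(q,[3,50,97],axis=0).round(1).tolist())
        big=cv2.resize(im[130:270,200:360],None,fx=5,fy=4,interpolation=cv2.INTER_CUBIC); cv2.imwrite("pics/c7.png",big)
print(robot.state()["tcp_pos"])
```

```text
wrist barrel 997 [[534.3, 209.1, 103.1], [544.4, 227.8, 115.2], [561.3, 246.7, 119.4]]
wrist foot 647 [[524.8, 205.6, 92.6], [531.9, 228.3, 95.7], [569.5, 250.5, 97.8]]
wrist ear -1 297 ztop 170.9 top mean [547.4 201.4 171.6] x [536.5 560.4]
wrist ear 1 311 ztop 170.2 top mean [546.3 258.1 168.9] x [535.2 559.3]
pin -1 191 [[542.1, 177.1, 88.2], [550.6, 180.2, 111.1], [572.8, 186.6, 118.7]]
pin 1 134 [[539.9, 269.4, 105.9], [546.5, 274.2, 110.1], [553.4, 278.7, 111.2]]
top barrel 79 [[537.4, 210.1, 102.5], [548.4, 219.2, 114.5], [562.4, 228.6, 120.5]]
top foot 58 [[528.3, 204.6, 90.4], [536.0, 217.2, 94.3], [571.1, 235.3, 99.2]]
top ear -1 30 ztop 173.0 top mean [549.  200.  170.7] x [539.4 560. ]
side barrel 51 [[537.3, 209.9, 100.5], [540.8, 230.7, 110.1], [548.0, 246.5, 116.3]]
side foot 51 [[527.5, 213.4, 89.6], [533.4, 230.7, 93.9], [570.6, 248.4, 99.5]]
side ear -1 175 ztop 167.6 top mean [549.4 196.5 166.6] x [538.9 560.7]
120 26 [549.  196.8 120.7]
130 29 [549.2 195.6 130.1]
140 28 [550.1 195.4 140. ]
150 32 [550.1 195.8 149.8]
160 31 [549.8 196.5 159. ]
side ear 1 155 ztop 168.3 top mean [549.7 253.8 166.7] x [538.4 561.4]
120 21 [544.5 251.  119.3]
130 27 [548.1 254.5 129.8]
140 28 [548.2 253.2 140.7]
150 22 [548.8 254.1 149.7]
160 36 [549.6 253.4 159.6]
[0.54998214 0.22932888 0.28085038]
```

View pics/c7.png

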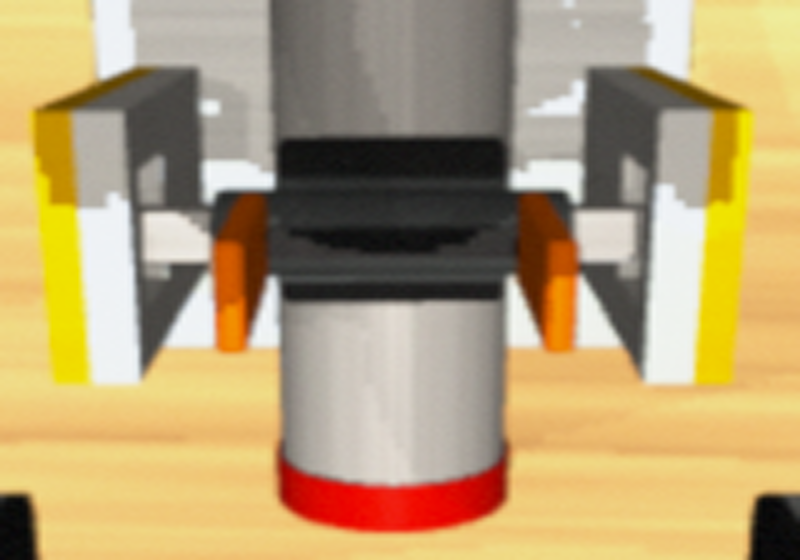

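The bar is upright and level. Both pins are inside the recess mouths at (170,235) and (610,235), with their tops at about 110 mm, below the recess upper edge at 115 mm. The ears are about 63 mm apart, as expected when locked, and the gripper is clear.

```bash
python3 -c "
from workcell import robot
print(robot.finish_job())"
```

```text
the job is handed in; nothing more can be done
None
```

The orange-eared keeper is locked across the tube with both pins sprung into the cheek recesses (checked in the camera images), the bystanders were left alone, and the job was handed in at about 10.5 s.

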